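Close up the tea mill and hold its bayonet lid on pulse

ROBOT

A 7-joint arm with a two-finger parallel gripper is mounted at the origin on the work surface. World frame = base frame: x ahead of the robot, y to its left, z up, the work surface at z = 0. Lengths are in m, angles in degrees, forces in N, time in s.
With the tool pointing down it reaches from about 0.425 to 0.875 m from the base axis. Payload 4.7 kg.
Tool frame: the origin (TCP) lies at the very end of the fingers, on their centre line; the grasp point (between the pads) lies 19 mm behind it; z points along the fingers, x is the direction in which the jaws open and shut, and the axes are right-handed (so a half turn about z gives the same grasp; the last joint's range is limited). The gripper opens to 87 mm and grips with 3 to 60 N. Pads are 19 mm wide; open, the fingers measure 117 mm over their backs; the gripper's body (75 mm by 190 mm) begins 51 mm behind the grasp point.
Start: joints at [72.141, 18.392, -4.016, 83.108, 1.295, 78.541, -3.26], TCP at [0.208, -0.616, 0.223] pointing down, gripper open.
Joint ranges: [-163.93, 163.93], [-17.29, 119.83], [-79.2, 71.16], [3.27, 140.29], [-89.18, 269.18], [5.43, 117.66], [-154.24, 154.24]. Speed limits (degrees/s): [147.25, 147.25, 180, 180, 180, 180, 180].

INTERFACE

Orientations are given as [roll, pitch, yaw] about the fixed x, y, z axes, in that order (R = Rz(yaw) Ry(pitch) Rx(roll)).
In Python, from cell import sensors, vision, env gives the robot as it stands.
- The arm moves only by the shell command python3 -m inch 'ROWS' [OPENING] [FORCE]. ROWS is a JSON object of lists of equal length, an entry for each row: "dp": the shift along the tool's x, y, z in m, a list of three; "turn": the turn about the tool's z in degrees. A call has 1 to 8 rows; each row shifts and turns the commanded pose from where the row before left it, along the tool's axes as they then stand; what a row does not reach is not made up. A row lasts 1/8 s, in which the tool goes at most 62.5 mm and 10.7 degrees, less where a joint would pass 70% of its speed; a pose out of reach is approached as far as the arm can. A call is refused whole if a number of a shift passes 0.0625 or a number of a turn 10.7, either way. A call with a gripper value outside its range is refused whole. OPENING is the closure, from -1 (fully open) to 1 (shut), set as the call begins (- or left out, the last holds). The fingers move at their own pace and stop on an object; FORCE is the grip in N (left out, the last holds). Time passes only in rows, so rows that do not move let the fingers close. It gives the time, the measured TCP pose, the force and the opening at its end, in the units of the state.
- sensors.get_obs(): the state, without advancing time (a new reading comes with each control period).
- vision.read_camera(name): name is "scene" or "side" or "wrist"; returns the picture (384x512x3 uint8, blue, green, red); there is no depth.
- vision.get_calibration(name): a dict with "K" (3x3 intrinsics, pixels), "k1" (the pictures are not rectified: a ray, as slopes to the right and down, at radius r is drawn at 1 + k1 r^2 times it, then the intrinsics apply), "pose" (4x4, takes a point from camera to world coordinates). Camera axes: x right, y down, z forward; pixel columns grow to the right and rows downward; lengths in m; the calibration is good to about 2 mm. A picture is of the moment at which its call begins: read the wrist's pose just before it. get_calibration takes no time and is no camera call; for the wrist camera it gives the pose at the moment of the call.
- env.sign_off(): hands the job in, once; it reports no verdict.
The state is a dict: "time_s": time; "qpos": joint angles; "joint_velocities": joint speeds; "effort": joint torques, N m; "tool_pos": TCP position; "tool_rot": TCP orientation; "force": force on the tool from outside, world axes, zero at the start; "wrist_torque": the same for the moment, N m; "grip_width": finger opening in m.
Only numpy, scipy, OpenCV 4.12 (cv2) and the standard library are available. Lean on these libraries where they do the work, as an engineer would, in place of code of your own. Each camera call takes 0.05 s, during which the arm holds its last target.

TASK

Close up the tea mill and hold it on pulse: first push its powder drawer fully home, then lower the bayonet lid so that its two tabs drop through the gaps in the mill's collar and it sits flat, and turn it clockwise (seen from above) against its spring, halfway to the lock, until its grip bar points along the two black pulse lines. Finish there with the lid still held in the gripper, never turning it on as far as the lock click, and leave the other goods on the cart where they are.

Things in the scene. Friction and masses are not known exactly. Their poses are not given: they have to be found in the camera images.
- mill: electric tea mill, fixed: white base 212 mm deep (x), 172 wide (y), 65 high, drawer in its front (-x) face; round hopper head 116 mm across with a bayonet collar, top 166 mm high. Head's front 57 mm behind the base's front face; hump behind the head 127 mm high. Origin: on the cart, under the hopper's vertical axis; base front at x = -0.115. +x from drawer to rear, +y left, +z up
- hopper_seat (a point): on the hopper axis, at the level of the ledge that the lid sits on, 150 mm above the cart, 16 mm below the collar's top. Collar inner radius 48.5 mm; two lips reach inward to radius 40.5 mm, undersides 7.8 mm above the ledge, with two gaps between them
- collar_gap (a point): middle of one gap between the lips, at collar top height, 45 mm from the hopper axis, 35 degrees anticlockwise (seen from above) of the mill's +x axis; the other gap is opposite (215 degrees). Each gap spans 36 degrees
- pulse_line (a point): black pulse line on top of the collar, on the mill's +x axis, 50 mm from the hopper axis; another lies opposite. Pulse is 35 degrees of clockwise twist from the gaps: lid's x axis along the mill's x axis
- lock_dot (a point): black dot on top of the collar, 50 mm from the axis, 35 degrees clockwise of the pulse line (70 from the gaps): where the lid would click into its lock; another lies opposite. Not to be reached
- powder_drawer (a joint): opening of the powder drawer in m: 0 fully home, grows as it comes out along the mill's -x; about 1.5 N of friction, hard stop at 0. Starts 25 to 50 mm open
- drawer_pull (a point): middle of the front edge of the drawer's aluminium pull lip: 80 mm wide (y), 9 mm thick, 46 mm above the cart, 14 mm out from the drawer's flat white front (150 mm wide, 12 to 54 mm high). Moves with the drawer; with the drawer home it is at x = -0.139, y = 0 in the mill's frame
- mill_lid: loose black bayonet lid, about 160 g, lying right way up on the cart: disc 76 mm across, 16 mm high, grip bar on top. Two tabs, in line with the bar's ends, stick out at the underside to radius 46 mm, 19 mm wide, 6 mm thick. Origin: centre of the underside; x along the bar and through both tabs, z up. Same either way round (half a turn). Goes in with its x axis within 4 degrees of the gaps' line
- lid_bar (a point): middle of the lid's grip bar, on the lid's axis, 35 mm above its underside; the bar is 64 mm long (lid x), 16 mm thick (lid y) and stands from 16 to 54 mm above the underside
- pulse_switch (a joint): rad; sprung switch inside the collar that the tabs push along as the lid turns clockwise: 0 at rest; tabs meet it after about 4.5 degrees of twist; about 0.53 with the bar on the pulse lines; lock ball is met at about 0.77, clicks in at about 1.14. Its spring turns the lid back anticlockwise with about 0.18 N m at pulse, 0.07 at rest
- dish_a: white porcelain sweets dish, 104 mm across, 26 mm high; origin under its centre; to be left alone
- dish_b: another such dish; to be left alone
- vase: bronze bud vase, 72 mm across, 155 mm high; origin under its centre; to be left alone
- kettle_ring_a: brass kettle ring, 76 mm across, 8 mm thick, lying flat; origin at its centre on the cart; to be left alone
- kettle_ring_b: the other kettle ring, alike; to be left alone
- caddy: dark wooden tea caddy, 74 mm across, 83 mm high; origin under its centre; to be left alone
There are look-alikes about, which are no part of the job. What is shaped like the mill_lid but blue or purple is not meant.

How it is judged (in metres and radians):
On the way, in this order (a step that is already met when the one before it is completed fails the run):
1. the powder drawer is pushed fully home (value of joint powder_drawer below 0.004 m), for 0.2 s.
2. the lid sits flat on the hopper's ledge, its tabs in the gaps, not yet turned far (horizontal distance between mill_lid and hopper_seat below 0.005 m and z of mill_lid in the frame of mill between 0.146 and 0.1535 m and angle between mill_lid's own z axis and vertical below 0.07 rad and value of joint powder_drawer below 0.004 m and value of joint pulse_switch below 0.25 rad), for 0.1 s.
At the end, for the whole second after the job is handed in: drawer within 4 mm of home; lid flat on the ledge (3.5 mm in height, 5 mm off axis, 4 degrees of tilt), bar within 10 degrees of the pulse lines, holding the sprung switch at 0.36 to 0.72 rad, at rest and still gripped by the fingers (over 2 N) (horizontal distance between mill_lid and hopper_seat below 0.005 m and z of mill_lid in the frame of mill between 0.146 and 0.1535 m and angle between mill_lid's own z axis and vertical below 0.07 rad and value of joint powder_drawer below 0.004 m and angle between the x axis of mill_lid and the x axis of mill, either way round below 0.17 rad and value of joint pulse_switch between 0.36 and 0.72 rad and contact force between the fingers and mill_lid above 2 N and angular speed of mill_lid below 0.15 rad/s); the arm keeps its last pose, push and grip.
It fails at once if the lid is turned on into the lock click (value of joint pulse_switch above 0.95 rad).
It fails at once if another thing on the cart is pushed more than 20 mm or tipped (distance of any of dish_a, dish_b, vase, kettle_ring_a, kettle_ring_b, caddy from where it was at the start of the episode above 0.02 m or angle between any of vase, caddy's own z axis and vertical above 0.4 rad).
It also fails if it takes over 56 s, if anything falls off the work surface, if the arm or the gripper's body presses on something with over 40 N, if the wrist force passes 120 N, or if a joint passes its speed limit or range.

## Working session

There is one attempt and no reset: what is moved stays moved. The work goes in short steps, Python scripts to look and compute and a shell command to move; the robot and the scene stay as the last step left them, time stands still between calls to the robot, and variables do not carry over. Pictures are saved under pics/ and viewed, and the job is handed in when it is done.

```bash
ls; mkdir -p pics
python3 - <<'E'
from cell import sensors, vision, env
import cv2
print(sensors.get_obs())
for n in ["scene","side","wrist"]:
    c=vision.get_calibration(n); print(n,c)
    cv2.imwrite(f"pics/{n}0.png",cv2.resize(vision.read_camera(n),(800,600),interpolation=cv2.INTER_CUBIC))
E
```

```text
pics
{'time_s': 0.0, 'qpos': array([72.14237166, 18.43741037, -4.0160299 , 83.17346284,  1.29399795,
       78.53804945, -3.25842095]), 'joint_velocities': array([-0.06719981,  0.0389242 , -0.00300299,  0.04386964,  0.01722867,
        0.09142275, -0.1452319 ]), 'effort': array([ 7.27543738e-04, -4.91284096e+01, -4.03586207e-01, -3.12532425e+01,
       -6.39189966e-02,  4.38356667e-02,  1.68796796e-04]), 'tool_pos': array([ 0.20782361, -0.615327  ,  0.22149284]), 'tool_rot': array([ 1.79995585e+02,  1.03739735e-01, -7.13308060e+01]), 'force': array([-0.17424925, -0.54442244,  0.76882001]), 'wrist_torque': array([-0.03921088,  0.0023607 , -0.00124802]), 'grip_width': 0.08678256314893315}
scene {'K': array([[439.91962527,   0.        , 260.43036759],
       [  0.        , 439.91962527, 198.67347482],
       [  0.        ,   0.        ,   1.        ]]), 'k1': -0.028452040651160245, 'pose': array([[-0.80442103,  0.36981043, -0.46491617,  1.1385792 ],
       [ 0.59403087,  0.50843492, -0.62339494,  0.84539739],
       [ 0.00584166, -0.77764656, -0.62867456,  0.94419909],
       [ 0.      
[... 339 characters left out ...]
 [-4.11463917e-01,  5.91084826e-01, -6.93769540e-01,
         7.90458995e-01],
       [ 1.98718071e-04, -7.61133057e-01, -6.48595737e-01,
         8.32680602e-01],
       [ 0.00000000e+00,  0.00000000e+00,  0.00000000e+00,
         1.00000000e+00]])}
wrist {'K': array([[337.57198147,   0.        , 256.29529773],
       [  0.        , 337.57198147, 189.77198657],
       [  0.        ,   0.        ,   1.        ]]), 'k1': -0.040492641304118615, 'pose': array([[ 0.32098532, -0.91404616, -0.24796782,  0.27504168],
       [-0.94707985, -0.31057729, -0.08112644, -0.59332384],
       [-0.00285986,  0.26088572, -0.96536546,  0.38347575],
       [ 0.        ,  0.        ,  0.        ,  1.        ]])}
```

View pics/scene0.png

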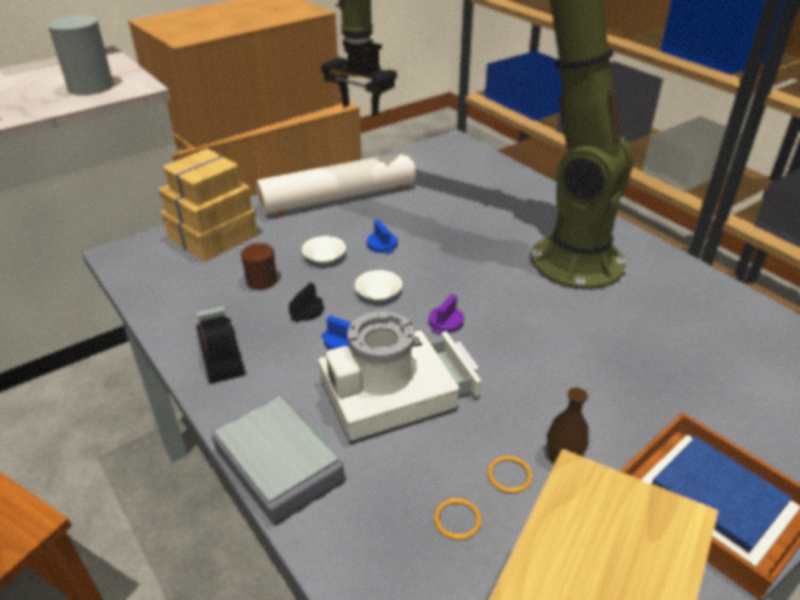

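View pics/side0.png

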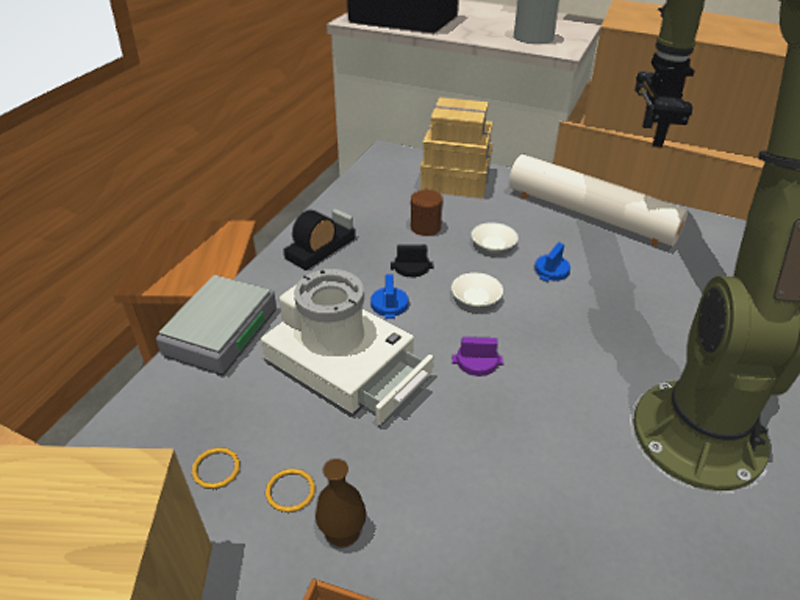

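View pics/wrist0.png

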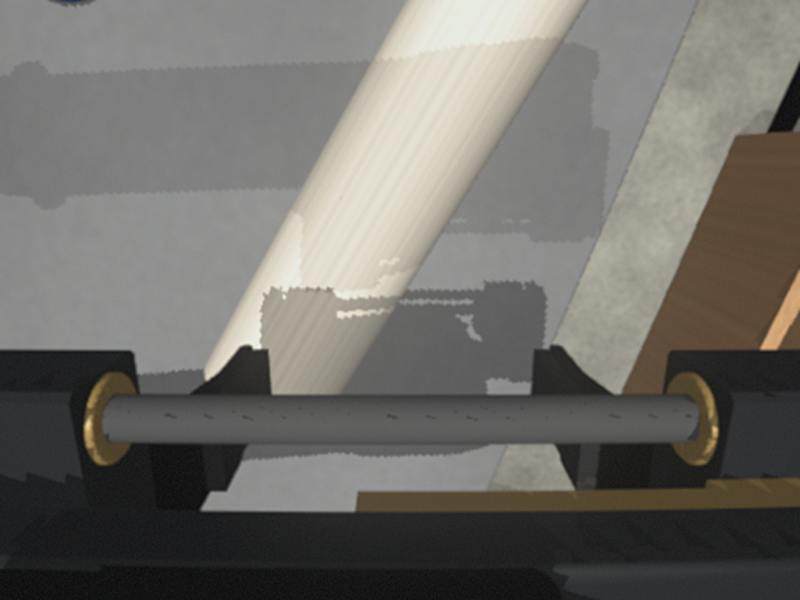

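The side and scene views show five lid-shaped things (side-view pixels, 800 wide): black (412,260), blue (390,297), blue (553,262), purple (478,353), plus a black tape dispenser at (320,237). Only the black lid at (412,260) fits. I'll confirm that in a crop.

```bash
cat > h.py <<'E'
import numpy as np, cv2
from cell import sensors, vision
def cal(n):
    return vision.get_calibration(n)
def proj(c,P):
    P=np.atleast_2d(P); T=np.linalg.inv(c["pose"]); q=P@T[:3,:3].T+T[:3,3]
    s=q[:,:2]/q[:,2:]; s=s*(1+c["k1"]*(s**2).sum(1,keepdims=True))
    return s@c["K"][:2,:2].T+c["K"][:2,2]
def ray(c,uv):
    uv=np.atleast_2d(uv).astype(float)
    d=(uv-c["K"][:2,2])/np.diag(c["K"])[:2]; s=d.copy()
    for _ in range(20): s=d/(1+c["k1"]*(s**2).sum(1,keepdims=True))
    r=np.c_[s,np.ones(len(s))]@c["pose"][:3,:3].T
    return c["pose"][:3,3],r
def onz(c,uv,z):
    o,r=ray(c,uv); return o+r*((z-o[2])/r[:,2])[:,None]
def crop(img,x0,y0,w,h,name,s):
    # also ticks
    o=cv2.resize(img[y0:y0+h,x0:x0+w],(int(w*s),int(h*s)),interpolation=cv2.INTER_CUBIC)
    for x in range((x0+9)//10*10,x0+w,10):
        cv2.line(o,(int((x-x0+.5)*s),0),(int((x-x0+.5)*s),6),(0,0,255),1)
        if x%20==0: cv2.putText(o,str(x),(int((x-x0+.5)*s)-10,18),0,.4,(0,0,255),1)
    for y in range((y0+9)//10*10,y0+h,10):
        cv2.line(o,(0,int((y-y0+.5)*s)),(6,int((y-y0+.5)*s)),(0,0,255),1)
        if y%20==0: cv2.putText(o,str(y),(8,int((y-y0+.5)*s)+4),0,.4,(0,0,255),1)
    cv2.imwrite(name,o)
E
python3 - <<'E'
from h import *
a=vision.read_camera("side"); b=vision.read_camera("scene")
cv2.imwrite("pics/side_raw.png",a); cv2.imwrite("pics/scene_raw.png",b)
crop(a,160,145,130,97,"pics/s1.png",6.1)
crop(b,170,170,150,112,"pics/c1.png",5.3)
E
```

```text
(no output)
```

View pics/s1.png

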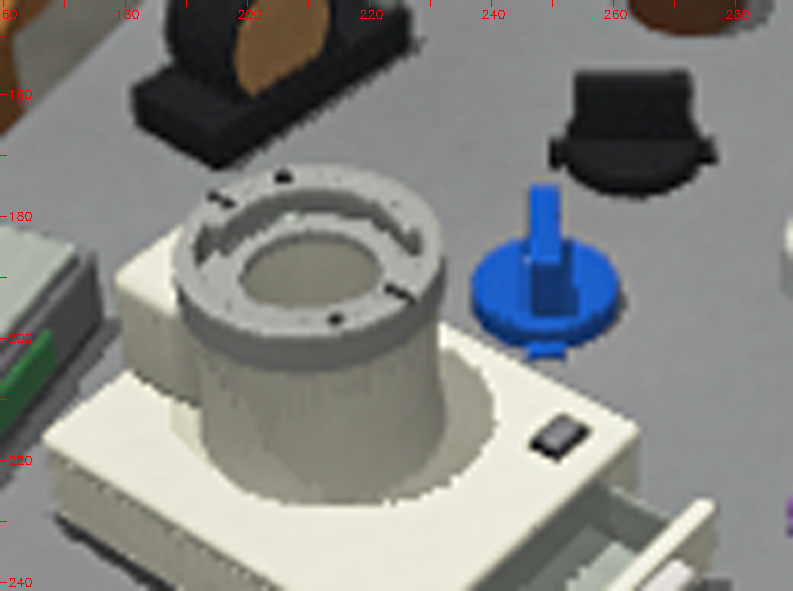

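View pics/c1.png

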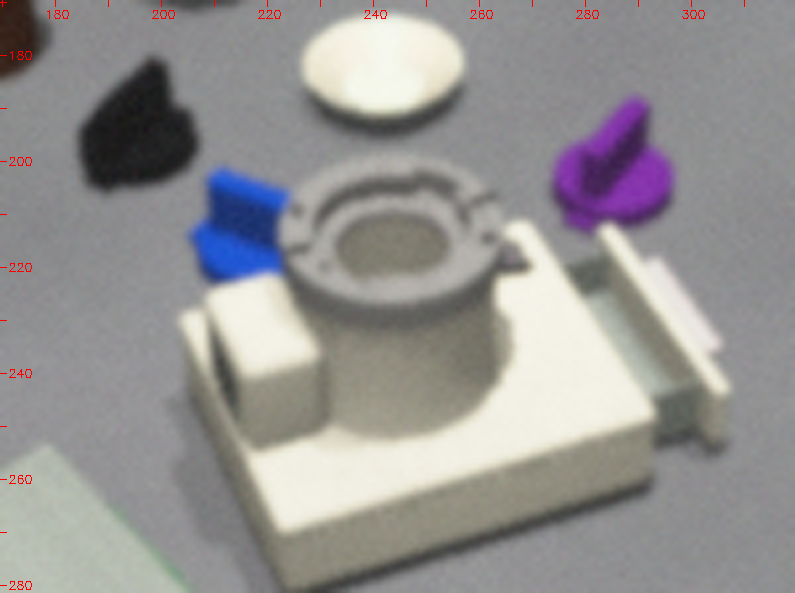

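```bash
cat > fit.py <<'E'
from h import *
from scipy.optimize import least_squares
def sp(x,y): return (160+x/6.1-.5,145+y/6.1-.5)
def cp(x,y): return (170+x/5.3-.5,170+y/5.3-.5)
d=np.pi/180
z=.166
obs=[("side",sp(222,198),(.05,0,z)),("side",sp(400,292),(-.05,0,z)),
("side",sp(47,438),(.097,.086,.065)),("side",sp(638,430),(-.115,-.086,.065)),
("scene",cp(190,318),(.097,-.086,.065)),("scene",cp(283,530),(.097,.086,.065)),("scene",cp(650,415),(-.115,.086,.065)),("scene",cp(522,225),(-.115,-.086,.065)),
("side",sp(284,177),(.05*np.cos(35*d),-.05*np.sin(35*d),z)),("side",sp(336,319),(-.05*np.cos(35*d),.05*np.sin(35*d),z))]
C={n:cal(n) for n in("side","scene")}
def tf(p,P): c,s=np.cos(p[2]),np.sin(p[2]); return np.array([p[0]+c*P[0]-s*P[1],p[1]+s*P[0]+c*P[1],P[2]])
f=lambda p:np.concatenate([proj(C[n],tf(p,P))[0]-u for n,u,P in obs])
g=onz(C["side"],sp(311,245),.166)[0]
r=least_squares(f,[g[0],g[1],0],loss="soft_l1")
print("mill",r.x[:2],r.x[2]/d); print(f(r.x).reshape(-1,2).round(1))
# lid bar top
for n,a,b in(("side",sp(577,73),sp(690,73)),):
    A=onz(C[n],[a,b],.054); print(A,(A[0]+A[1])/2,np.linalg.norm(A[0]-A[1]),np.degrees(np.arctan2(*(A[1]-A[0])[[1,0]])))
A=onz(C["side"],[sp(557,152),sp(708,152)],.004);print(A,A.mean(0),np.degrees(np.arctan2(*(A[1]-A[0])[[1,0]])))
A=onz(C["scene"],[cp(92,150),cp(155,65)],.054);print(A,A.mean(0))
# drawer front top corners z .054
A=onz(C["scene"],[cp(607,228),cp(722,385)],.054);print("drawer",A, [np.array([[np.cos(r.x[2]),np.sin(r.x[2])],[-np.sin(r.x[2]),np.cos(r.x[2])]])@(a[:2]-r.x[:2]) for a in A])
for nm,n,u,zz in(("vase","scene",(567*.64,455*.64),0),("caddy","side",(426*.64,228*.64),0),("blue","side",(390*.64,305*.64),0),("dish","side",(477*.64,297*.64),.015),("purple","side",(478*.64,362*.64),0)):
    print(nm,onz(C[n],u,zz)[0])
E
python3 fit.py
```

```text
mill [0.63527766 0.09420971] -13.17301539430902
[[ 0.3  0.8]
 [-0.1  0.3]
 [-1.6 -0.7]
 [ 0.8 -1.1]
 [-2.9 -0.2]
 [-0.9  0.6]
 [ 1.6  0. ]
 [ 0.6 -1. ]
 [ 0.   0.3]
 [ 0.2  0.3]]
[[ 0.64809414 -0.21339406  0.054     ]
 [ 0.59227737 -0.23867045  0.054     ]] [ 0.62018576 -0.22603226  0.054     ] 0.06127322529275441 -155.63681011149734
[[ 0.65606291 -0.2044608   0.004     ]
 [ 0.57990148 -0.23891683  0.004     ]] [ 0.61798219 -0.22168881  0.004     ] -155.65763053596058
[[ 0.6694484  -0.18045855  0.054     ]
 [ 0.59477232 -0.23292488  0.054     ]] [ 0.63211036 -0.20669172  0.054     ]
drawer [[0.46165439 0.06062389 0.054     ]
 [0.49301293 0.19894823 0.054     ]] [array([-0.16140066, -0.07226946]), array([-0.16239033,  0.06956143])]
vase [0.45276393 0.39506197 0.        ]
caddy [ 0.64440238 -0.37193339  0.        ]
blue [ 6.06280120e-01 -8.58354602e-02  1.11022302e-16]
dish [ 0.45013674 -0.16423089  0.015     ]
purple [ 0.39379773 -0.00715804  0.        ]
```

```bash
cat > plan.py <<'E'
# usage: plan.py x y z yaw n : rows from measured pose: n rows, turn equally, dp before turn each row
import sys
from h import *
from scipy.spatial.transform import Rotation as Ro
x,y,z,yaw,n=map(float,sys.argv[1:6]); n=int(n)
o=sensors.get_obs(); p=o["tool_pos"]; r=o["tool_rot"]
dy=(yaw-r[2]+180)%360-180
print("at",p.round(4),r.round(2),"F",o["force"].round(1),"t",round(o["time_s"],2),"w",o["grip_width"].round(4),"q",o["qpos"].round(0))
D=np.array([x,y,z])-p
print("turn/row",round(-dy/n,2))
L=[]
for i in range(n):
    R=Ro.from_euler("xyz",[180,0,r[2]+dy*i/n],degrees=True)
    L.append((R.inv().apply(D)/n).round(4).tolist())
print(L)
E
python3 plan.py 0.5 -0.32 0.27 -68 6; python3 plan.py 0.5 -0.32 0.27 -71.3 6
```

```text
Traceback (most recent call last):
  File "plan.py", line 8, in <module>
    print("at",p.round(4),r.round(2),"F",o["force"].round(1),"t",round(o["time_s"],2),"w",o["grip_width"].round(4),"q",o["qpos"].round(0))
                                                                                          ^^^^^^^^^^^^^^^^^^^^^
AttributeError: 'float' object has no attribute 'round'
Traceback (most recent call last):
  File "plan.py", line 8, in <module>
    print("at",p.round(4),r.round(2),"F",o["force"].round(1),"t",round(o["time_s"],2),"w",o["grip_width"].round(4),"q",o["qpos"].round(0))
                                                                                          ^^^^^^^^^^^^^^^^^^^^^
AttributeError: 'float' object has no attribute 'round'
```

```bash
sed -i 's/o\["grip_width"\].round(4)/round(o["grip_width"],4)/' plan.py
python3 plan.py 0.53 -0.26 0.27 -68 8
```

```text
at [ 0.2079 -0.6156  0.2221] [ 1.7999e+02  5.0000e-02 -7.1330e+01] F [-0.3 -0.1  0.6] t 0.25 w 0.0871 q [72. 18. -4. 83.  1. 79. -3.]
turn/row -0.42
[[-0.0292, -0.0524, -0.006], [-0.0288, -0.0526, -0.006], [-0.0285, -0.0528, -0.006], [-0.0281, -0.053, -0.006], [-0.0277, -0.0532, -0.006], [-0.0273, -0.0534, -0.006], [-0.0269, -0.0536, -0.006], [-0.0265, -0.0538, -0.006]]
```

```bash
python3 -m inch '{"dp":[[-0.029,-0.0525,-0.006],[-0.029,-0.0525,-0.006],[-0.0285,-0.053,-0.006],[-0.028,-0.053,-0.006],[-0.028,-0.053,-0.006],[-0.027,-0.0535,-0.006],[-0.027,-0.0535,-0.006],[-0.0265,-0.054,-0.006]],"turn":[-0.4,-0.4,-0.4,-0.4,-0.4,-0.4,-0.4,-0.4]}'
python3 -m inch '{"dp":[[0,0,0],[0,0,0]],"turn":[0,0]}'
python3 - <<'E'
from h import *
print(sensors.get_obs()["tool_pos"],sensors.get_obs()["tool_rot"],sensors.get_obs()["joint_velocities"].round(1),sensors.get_obs()["qpos"].round())
c=cal("wrist");np.save("c1.npy",c["pose"])
a=vision.read_camera("wrist");cv2.imwrite("pics/w1raw.png",a);cv2.imwrite("pics/w1.png",cv2.resize(a,(800,600)))
E
```

```text
time_s: 1.25
tool_pos: [0.5317, -0.2591, 0.2709]
tool_rot: [-180.0, -0.0, -68.1]
force: [1.0, -0.7, 0.2]
grip_width: 0.0868
time_s: 1.5
tool_pos: [0.5304, -0.2608, 0.2703]
tool_rot: [179.9, -0.0, -68.1]
force: [0.6, -1.2, -0.6]
grip_width: 0.087
[ 0.53044768 -0.26083778  0.27030314] [ 1.79942755e+02 -1.63975516e-02 -6.81187960e+01] [ 1.4 -0.2  1.6  0.5  0.1  0.1 -0.1] [ 43.  11. -22.  87.   4.  82. -48.]
```

View pics/w1.png

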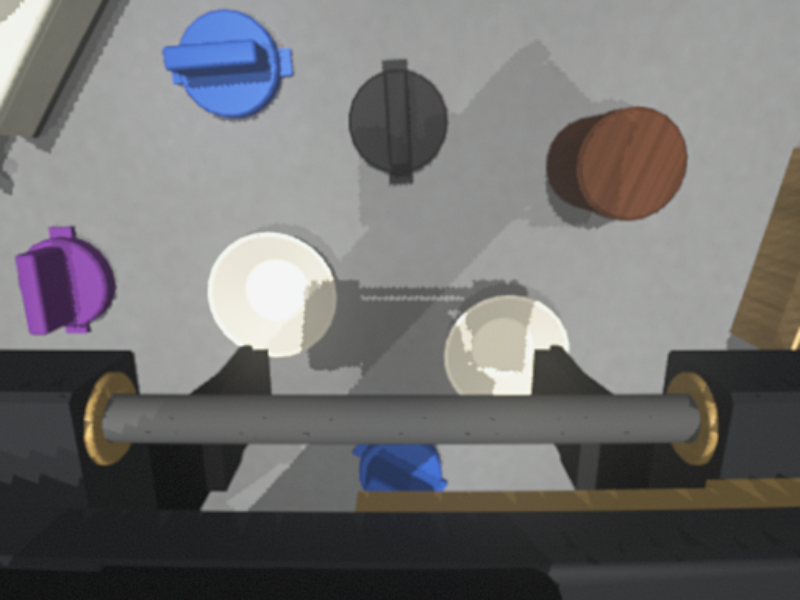

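The wrist view shows the black lid from above at (398,122), with its tabs up and down the image. I'll enlarge it.

Run:
```python
from h import *
crop(cv2.imread("pics/w1raw.png"),210,25,90,100,"pics/w1c.png",6)
```

```text
(no output)
```

View pics/w1c.png

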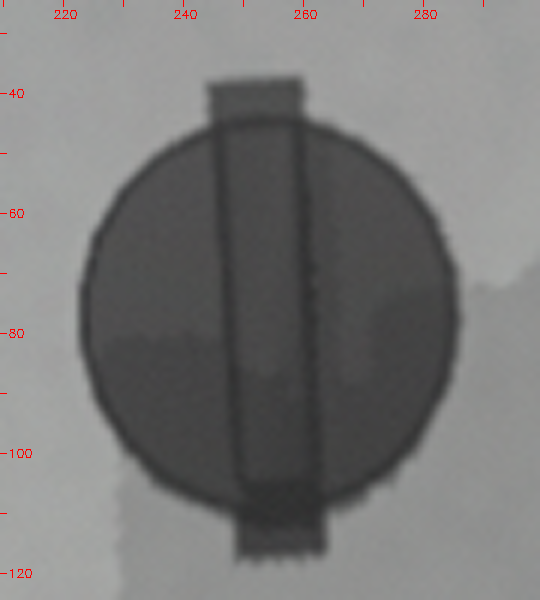

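Run:
```python
from h import *
c=cal("wrist"); c["pose"]=np.load("c1.npy")
q=lambda x,y:(210+x/6-.5,25+y/6-.5)
A=np.r_[onz(c,[q(255,79)],.006),onz(c,[q(280.5,557)],.0)]
print(A,A.mean(0),np.linalg.norm(A[0]-A[1]),np.degrees(np.arctan2(*(A[0]-A[1])[[1,0]])))
A=onz(c,[q(258,120),q(286,482)],.054)
print(A,A.mean(0),np.linalg.norm(A[0]-A[1]),np.degrees(np.arctan2(*(A[0]-A[1])[[1,0]])))
A=onz(c,[q(80,310),q(460,310)],.014);print(A,A.mean(0),np.linalg.norm(A[0]-A[1]))
```

```text
[[ 0.65874098 -0.20369203  0.006     ]
 [ 0.57484619 -0.24284888  0.        ]] [ 0.61679358 -0.22327046  0.003     ] 0.09277712003095846 25.020230053232797
[[ 0.64567355 -0.2101595   0.054     ]
 [ 0.59031315 -0.23775929  0.054     ]] [ 0.61799335 -0.22395939  0.054     ] 0.06185889529528166 26.498433274036675
[[ 0.60521009 -0.18807213  0.014     ]
 [ 0.63314867 -0.25748531  0.014     ]] [ 0.61917938 -0.22277872  0.014     ] 0.07482481171209165
```

```bash
python3 plan.py 0.535 0.117 0.29 -103.2 7
```

```text
at [ 0.5298 -0.2618  0.2702] [ 1.7993e+02 -2.0000e-02 -6.8240e+01] F [-0.2  0.2  0.1] t 1.55 w 0.0871 q [ 43.  11. -22.  87.   4.  82. -48.]
turn/row 4.99
[[-0.05, -0.0207, -0.0028], [-0.0516, -0.0163, -0.0028], [-0.0528, -0.0118, -0.0028], [-0.0537, -0.0071, -0.0028], [-0.0541, -0.0024, -0.0028], [-0.0541, 0.0023, -0.0028], [-0.0537, 0.007, -0.0028]]
```

```bash
python3 -m inch '{"dp":[[-0.05,-0.0205,-0.003],[-0.0515,-0.016,-0.003],[-0.053,-0.012,-0.003],[-0.0535,-0.007,-0.003],[-0.054,-0.0025,-0.003],[-0.054,0.0025,-0.003],[-0.0535,0.007,-0.002]],"turn":[5,5,5,5,5,5,5]}'  1
python3 -m inch '{"dp":[[0,0,0],[0,0,0]],"turn":[0,0]}'
python3 - <<'E'
from h import *
print(sensors.get_obs()["tool_pos"],sensors.get_obs()["tool_rot"],sensors.get_obs()["joint_velocities"].round(1),sensors.get_obs()["qpos"].round())
c=cal("wrist");np.save("c2.npy",c["pose"])
a=vision.read_camera("wrist");cv2.imwrite("pics/w2raw.png",a);cv2.imwrite("pics/w2.png",cv2.resize(a,(800,600)))
E
```

```text
time_s: 2.42
tool_pos: [0.5349, 0.1171, 0.2907]
tool_rot: [-179.9, -0.1, -103.5]
force: [1.3, -0.7, -0.2]
grip_width: 0.025
time_s: 2.68
tool_pos: [0.535, 0.1156, 0.2903]
tool_rot: [-180.0, -0.1, -103.3]
force: [-1.0, -0.2, -0.1]
grip_width: 0.0056
[0.53498958 0.11558042 0.29027778] [-1.79995205e+02 -8.37442019e-02 -1.03264600e+02] [ 0.9  0.   1.1  0.2 -0.  -0.1 -0.1] [  19.    7.  -37.   91.    4.   84. -121.]
```

View pics/w2.png

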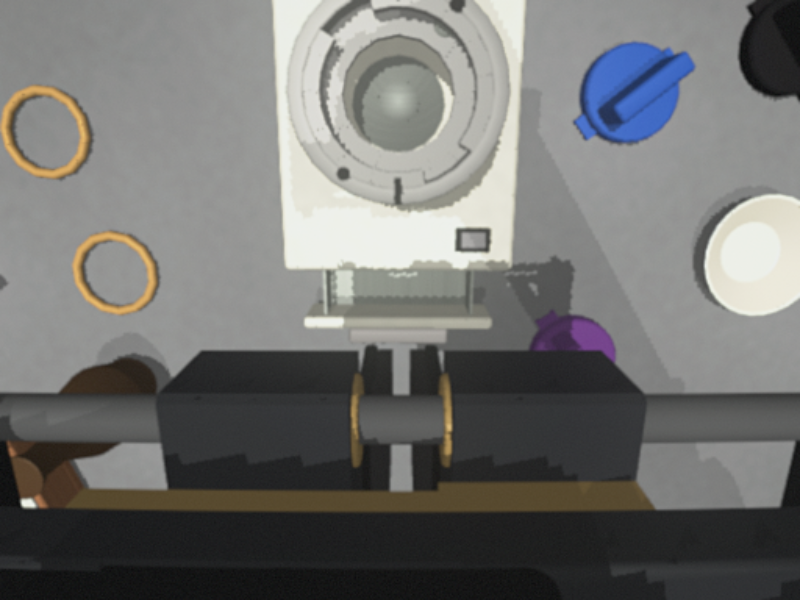

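Run:
```python
from h import *
crop(cv2.imread("pics/w2raw.png"),170,0,165,140,"pics/w2c.png",4.8)
```

```text
(no output)
```

View pics/w2c.png

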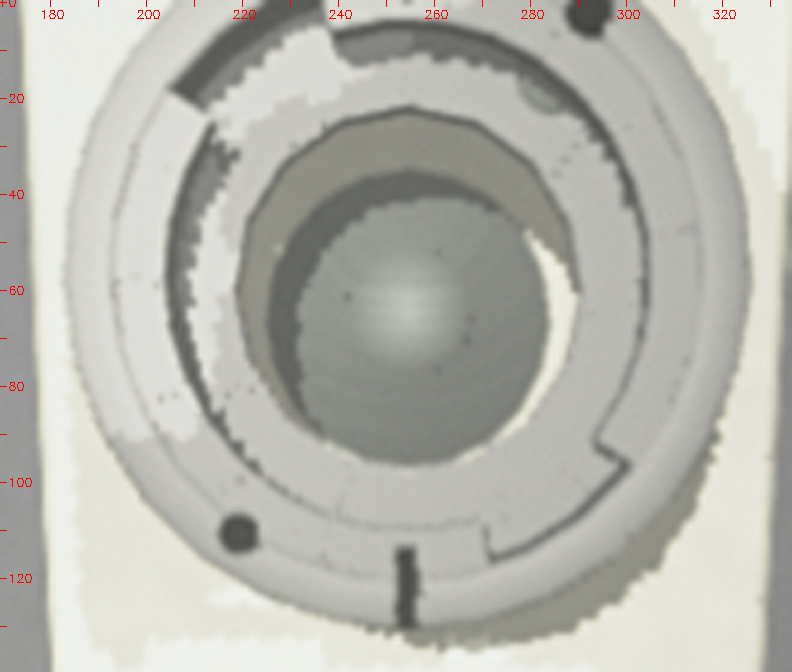

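Run:
```python
from h import *
from scipy.optimize import least_squares
c=cal("wrist"); c["pose"]=np.load("c2.npy")
q=lambda x,y:(170+x/4.8-.5,0+y/4.8-.5)
d=np.pi/180;z=.166;C=.05*np.cos(35*d);S=.05*np.sin(35*d)
obs=[(q(405,588),(-.05,0,z)),(q(239,533),(-C,S,z)),(q(590,14),(C,-S,z))]
W=[onz(c,[u],z)[0] for u,_ in obs]
print(np.array(W),"dot mid",(W[1]+W[2])/2,np.linalg.norm(W[1]-W[2]))
def f(p):
    c_,s_=np.cos(p[2]),np.sin(p[2])
    return np.concatenate([[p[0]+c_*P[0]-s_*P[1]-w[0],p[1]+s_*P[0]+c_*P[1]-w[1]] for w,(_,P) in zip(W,obs)])*1e3
r=least_squares(f,[.635,.094,-.23]);print(r.x,r.x[2]/d,r.fun.round(2))
A=onz(c,[q(166,280),q(648,280),q(405,22),q(400,527)],z);print(A[:2].mean(0),np.linalg.norm(A[0]-A[1]),A[2:].mean(0),np.linalg.norm(A[2]-A[3]))
# base edges direction: left edge, right edge of base top
q8=lambda x,y:(x*.64-.5,y*.64-.5)
A=onz(c,[q8(275,10),q8(286,265),q8(526,10),q8(512,268)],.065)
for a,b in((1,0),(3,2)):print(np.degrees(np.arctan2(*(A[b]-A[a])[[1,0]])))
print(A)
A=onz(c,[q8(350,337),q8(446,337)],.046);print("lip",A,np.degrees(np.arctan2(*(A[1]-A[0])[[1,0]])))
```

```text
[[0.58600175 0.10512531 0.166     ]
 [0.60167404 0.13083688 0.166     ]
 [0.6681077  0.05511357 0.166     ]] dot mid [0.63489087 0.09297522 0.166     ] 0.10073456056427474
[ 0.63478053  0.09305159 -0.24073822] -13.793283704633875 [ 0.22 -0.15  0.17 -0.17 -0.39  0.32]
[0.63525707 0.09313126 0.166     ] 0.08027264498909813 [0.63498338 0.09398345 0.166     ] 0.07974848928062789
-13.744496291144698
-13.412458797812384
[[ 0.71577101  0.15953762  0.065     ]
 [ 0.54605819  0.20104881  0.065     ]
 [ 0.6772858  -0.00451965  0.065     ]
 [ 0.50504805  0.03655275  0.065     ]]
lip [[0.47380466 0.17216515 0.046     ]
 [0.45590689 0.09601934 0.046     ]] -103.22705424809968
```

```bash
python3 plan.py 0.434 0.142 0.17 -103.6 3
```

```text
at [0.5351 0.115  0.2902] [ 1.8000e+02 -8.0000e-02 -1.0335e+02] F [ 0.5 -0.2 -0.2] t 2.73 w 0.0035 q [  19.    7.  -37.   91.    4.   84. -121.]
turn/row 0.08
[[-0.001, 0.0349, 0.0401], [-0.0009, 0.0349, 0.0401], [-0.0009, 0.0349, 0.0401]]
```

```bash
python3 -m inch '{"dp":[[-0.001,0.035,0.04],[-0.001,0.035,0.04],[-0.001,0.035,0.04],[0,0,0.045],[0,0,0.045],[0,0,0.045],[0,0,0]],"turn":[0.1,0.1,0.1,0,0,0,0]}'
python3 plan.py 0.434 0.142 0.034 -103.6 1
python3 - <<'E'
from h import *
a=vision.read_camera("scene");crop(a,220,160,130,97,"pics/c3.png",6.1)
E
```

```text
time_s: 3.6
tool_pos: [0.4305, 0.142, 0.0328]
tool_rot: [179.6, -0.2, -103.6]
force: [-0.9, 0.1, 0.2]
grip_width: 0.001
at [0.4305 0.142  0.0328] [ 179.6    -0.18 -103.6 ] F [-0.9  0.1  0.2] t 3.6 w 0.001 q [  16.    9.  -40.  120.    7.   53. -131.]
turn/row -0.0
[[-0.0008, -0.0034, -0.0012]]
```

View pics/c3.png

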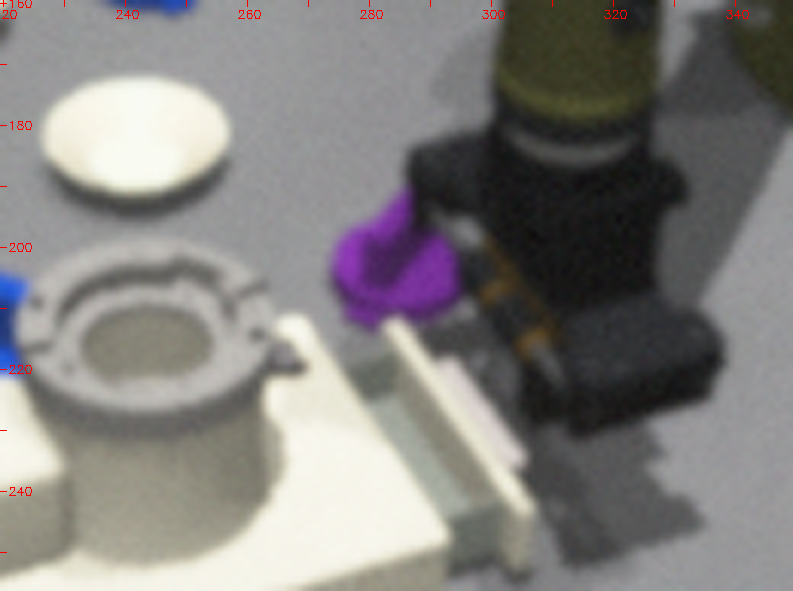

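```bash
python3 -m inch '{"dp":[[0,-0.012,0],[0,-0.012,0],[0,-0.012,0],[0,-0.01,0],[0,-0.008,0],[0,0,0]],"turn":[0,0,0,0,0,0]}'
python3 -m inch '{"dp":[[0,-0.004,0],[0,-0.003,0]],"turn":[0,0]}'
```

```text
time_s: 4.4
tool_pos: [0.4866, 0.132, 0.0355]
tool_rot: [-180.0, 0.0, -103.5]
force: [-0.3, -0.3, 0.2]
grip_width: -0.0
time_s: 4.65
tool_pos: [0.4903, 0.1311, 0.0352]
tool_rot: [179.7, -0.1, -103.4]
force: [-9.8, 2.0, 8.4]
grip_width: 0.0003
```

```bash
python3 -m inch '{"dp":[[0,-0.002,0],[0,-0.001,0],[0,0,0]],"turn":[0,0,0]}'
python3 - <<'E'
from h import *
a=vision.read_camera("scene");crop(a,220,160,130,97,"pics/c4.png",6.1)
E
```

```text
time_s: 5.03
tool_pos: [0.4903, 0.1311, 0.0351]
tool_rot: [179.5, -0.2, -103.3]
force: [-13.7, 1.4, 12.5]
grip_width: -0.0001
```

View pics/c4.png

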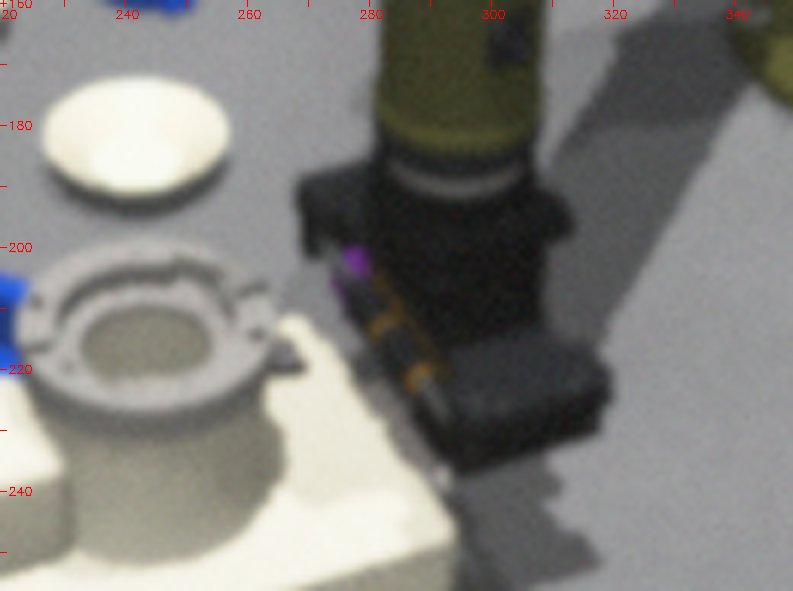

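```bash
python3 -m inch '{"dp":[[0,0.02,0],[0,0.02,0],[0,0,-0.055],[0,0,-0.055],[0,0,-0.055]],"turn":[0,0,0,0,0]}' -1
python3 plan.py 0.618 -0.2235 0.17 -64.6 7
```

```text
time_s: 5.7
tool_pos: [0.4566, 0.139, 0.2025]
tool_rot: [-179.9, -0.0, -103.4]
force: [1.6, -0.6, 0.1]
grip_width: 0.0424
at [0.4566 0.139  0.2025] [-1.7992e+02 -2.0000e-02 -1.0341e+02] F [ 1.6 -0.6  0.1] t 5.7 w 0.0424 q [  20.   -1.  -40.  107.   -1.   73. -123.]
turn/row -5.54
[[0.045, -0.0344, 0.0046], [0.0481, -0.0299, 0.0046], [0.0508, -0.0251, 0.0046], [0.053, -0.0201, 0.0046], [0.0547, -0.0149, 0.0046], [0.0559, -0.0095, 0.0046], [0.0565, -0.0041, 0.0046]]
```

```bash
python3 -m inch '{"dp":[[0.045,-0.0345,0],[0.048,-0.03,0],[0.051,-0.025,0],[0.053,-0.02,0],[0.0545,-0.015,0],[0.056,-0.0095,0.01],[0.0565,-0.004,0.02],[0,0,0]],"turn":[-5.5,-5.5,-5.5,-5.5,-5.5,-5.5,-5.8,0]}'
python3 plan.py 0.618 -0.2235 0.08 -64.6 2
python3 - <<'E'
from h import *
c=cal("scene")
a=vision.read_camera("side");crop(a,200,80,150,112,"pics/s5.png",5.3)
print(proj(cal("side"),[.57,.2,0]))
E
```

```text
time_s: 6.7
tool_pos: [0.6152, -0.2305, 0.1667]
tool_rot: [179.7, 0.1, -65.1]
force: [-0.5, -0.2, -0.2]
grip_width: 0.0873
at [ 0.6152 -0.2305  0.1667] [ 1.7973e+02  7.0000e-02 -6.5090e+01] F [-0.5 -0.2 -0.2] t 6.7 w 0.0873 q [ 38.  23. -26.  85.  10.  74. -54.]
turn/row -0.25
[[-0.0026, -0.0027, 0.0433], [-0.0026, -0.0027, 0.0433]]
[[216.97173275 263.49121416]]
```

View pics/s5.png

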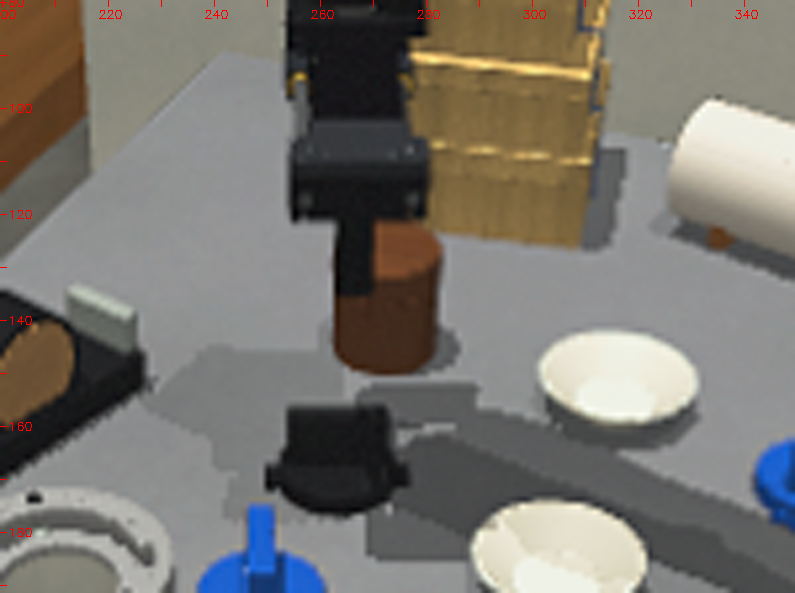

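```bash
python3 -m inch '{"dp":[[-0.0025,-0.0025,0.04],[-0.0025,-0.0025,0.035],[0,0,0],[0,0,0]],"turn":[-0.2,-0.3,0,0]}'
python3 plan.py 0.618 -0.2235 0.022 -64.6 2
python3 - <<'E'
from h import *
c=cal("wrist");np.save("c3.npy",c["pose"])
a=vision.read_camera("wrist");cv2.imwrite("pics/w3.png",cv2.resize(a,(800,600)))
E
```

```text
time_s: 7.25
tool_pos: [0.6203, -0.2165, 0.0977]
tool_rot: [-179.9, -0.1, -64.1]
force: [-0.5, 0.1, 0.5]
grip_width: 0.0871
at [ 0.6203 -0.2165  0.0977] [-1.7989e+02 -1.2000e-01 -6.4080e+01] F [-0.5  0.1  0.5] t 7.25 w 0.0871 q [ 37.  26. -26.  90.  12.  67. -55.]
turn/row 0.26
[[0.0026, 0.0026, 0.0378], [0.0027, 0.0026, 0.0378]]
```

View pics/w3.png

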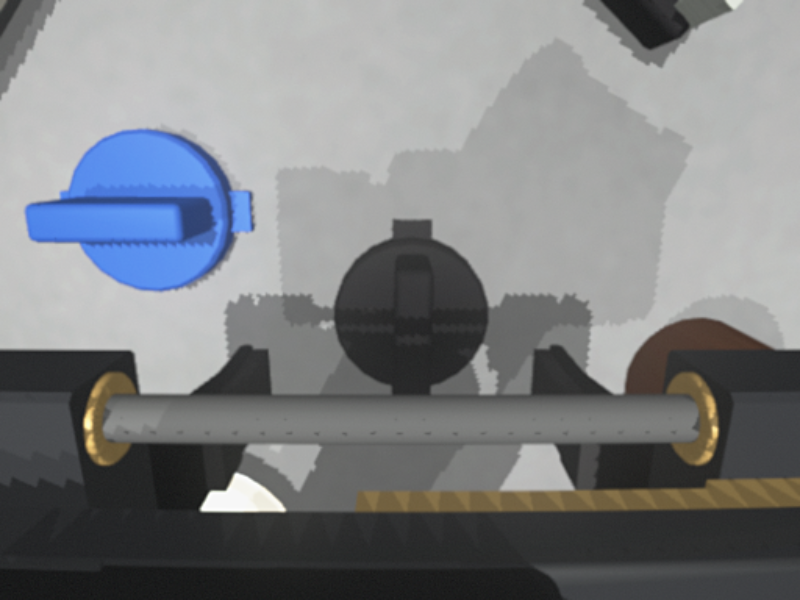

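```bash
python3 -m inch '{"dp":[[0.005,0.005,0.02],[0,0,0],[0,0,0]],"turn":[0.5,0,0]}'
python3 plan.py 0.618 -0.2235 0.022 -64.6 2
```

```text
time_s: 7.68
tool_pos: [0.6167, -0.224, 0.0753]
tool_rot: [180.0, 0.0, -64.7]
force: [0.3, 0.3, 0.7]
grip_width: 0.0873
at [ 0.6167 -0.224   0.0753] [ 1.7998e+02  2.0000e-02 -6.4670e+01] F [0.3 0.3 0.7] t 7.67 w 0.0873 q [ 37.  27. -25.  91.  12.  65. -56.]
turn/row -0.03
[[0.0001, -0.0007, 0.0267], [0.0001, -0.0007, 0.0267]]
```

```bash
python3 -m inch '{"dp":[[0,-0.001,0.025],[0,0,0.018],[0,0,0.01],[0,0,0],[0,0,0]],"turn":[0,0,0,0,0]}'
python3 plan.py 0.618 -0.2235 0.022 -64.6 1
```

```text
time_s: 8.3
tool_pos: [0.6184, -0.2234, 0.0233]
tool_rot: [-180.0, -0.1, -64.6]
force: [0.3, 1.0, -0.2]
grip_width: 0.0868
at [ 0.6184 -0.2234  0.0233] [-1.7995e+02 -5.0000e-02 -6.4630e+01] F [ 0.3  1.  -0.2] t 8.3 w 0.0868 q [ 36.  30. -24.  93.  14.  60. -57.]
turn/row -0.03
[[-0.0001, 0.0004, 0.0013]]
```

```bash
python3 -m inch '{"dp":[[0,0,0],[0,0,0],[0,0,0],[0,0,0],[0,0,0],[0,0,0],[0,0,0],[0,0,0]],"turn":[0,0,0,0,0,0,0,0]}' 1 45
python3 -m inch '{"dp":[[0,0,-0.01],[0,0,-0.03],[0,0,-0.05],[0,0,-0.055],[0,0,-0.055],[0,0,0]],"turn":[0,0,0,0,0,0]}'
python3 plan.py 0.618 -0.2235 0.022 -64.6 1
python3 - <<'E'
from h import *
c=cal("wrist");np.save("c4.npy",c["pose"])
a=vision.read_camera("wrist");cv2.imwrite("pics/w4raw.png",a);cv2.imwrite("pics/w4.png",cv2.resize(a,(800,600)))
a=vision.read_camera("side");crop(a,200,50,150,112,"pics/s6.png",5.3)
E
```

```text
time_s: 9.3
tool_pos: [0.6178, -0.2234, 0.0226]
tool_rot: [180.0, -0.0, -64.6]
force: [0.3, -0.1, -0.1]
grip_width: 0.0159
time_s: 10.05
tool_pos: [0.6208, -0.2236, 0.2293]
tool_rot: [-179.6, -0.4, -64.6]
force: [-0.4, 0.3, -1.9]
grip_width: 0.0157
at [ 0.6208 -0.2236  0.2293] [-179.56   -0.45  -64.62] F [-0.4  0.3 -1.9] t 10.05 w 0.0157 q [ 38.  21. -26.  81.   9.  80. -54.]
turn/row -0.02
[[-0.0013, 0.0025, 0.2073]]
```

View pics/w4.png

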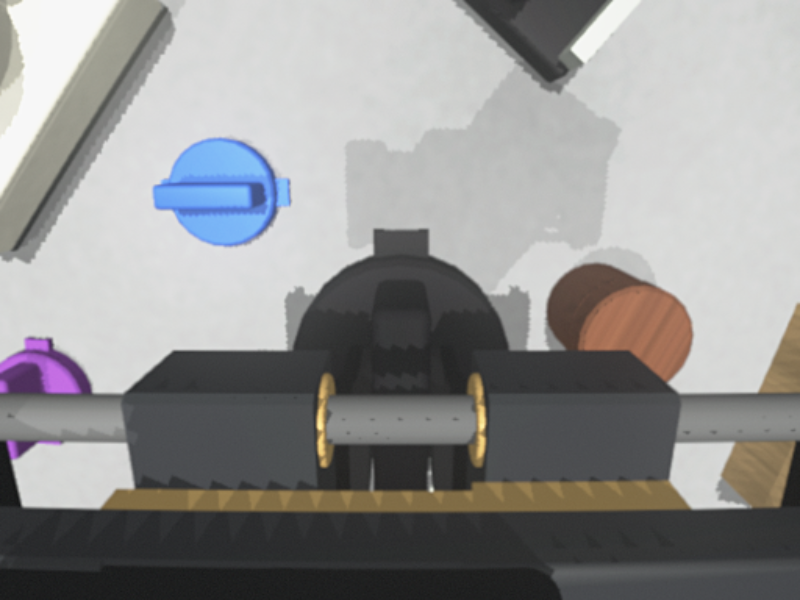

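View pics/s6.png

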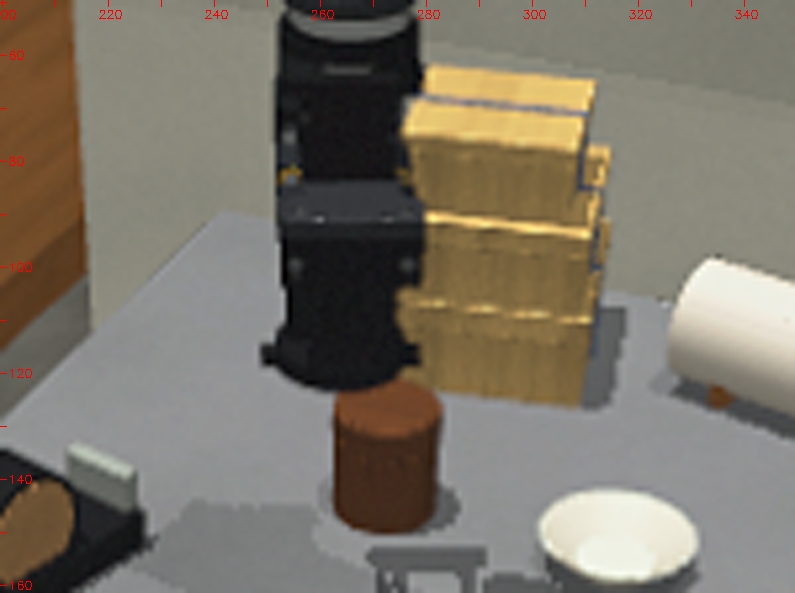

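Run:
```python
from h import *
crop(cv2.imread("pics/w4raw.png"),180,135,150,95,"pics/w4c.png",5.3)
```

```text
(no output)
```

View pics/w4c.png

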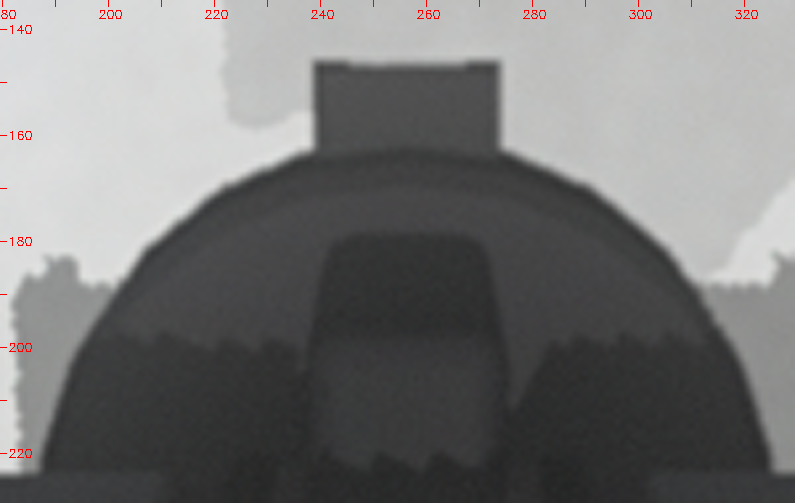

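Run:
```python
from h import *
from scipy.spatial.transform import Rotation as Ro
c=cal("wrist"); c["pose"]=np.load("c4.npy")
q=lambda x,y:(180+x/5.3-.5,135+y/5.3-.5)
tcp=np.array([.6208,-.2236,.2293]);R=Ro.from_euler("xyz",[-179.56,-.45,-64.62],degrees=True).as_matrix()
def ontool(u,zt): # tool-frame plane z=zt
    o,r=ray(c,[u]); o=R.T@(o-tcp); r=R.T@r[0]; return o+r*(zt-o[2])/r[2]
for u,h in((q(314,62),0),(q(500,62),0),(q(407,66),.006),(q(407,149),.0),(q(43,470),.0),(q(770,470),.0)):
    print(h,ontool(u,.0226-h).round(4))
```

```text
0 [-0.0095 -0.0455  0.0226]
0 [ 0.0098 -0.0456  0.0226]
0.006 [ 0.0002 -0.046   0.0166]
0.0 [ 0.0002 -0.0364  0.0226]
0.0 [-0.0399 -0.0006  0.0226]
0.0 [ 0.0401 -0.0007  0.0226]
```

```bash
python3 plan.py 0.635 0.0932 0.23 -68.6 6
```

```text
at [ 0.6178 -0.2232  0.2231] [-1.7998e+02 -4.0000e-02 -6.4620e+01] F [ 0.   0.1 -3.2] t 10.15 w 0.0156 q [ 38.  21. -26.  81.   9.  80. -54.]
turn/row 0.66
[[-0.0464, -0.0252, -0.0012], [-0.0467, -0.0247, -0.0012], [-0.047, -0.0241, -0.0012], [-0.0473, -0.0236, -0.0012], [-0.0475, -0.023, -0.0012], [-0.0478, -0.0225, -0.0012]]
```

```bash
python3 -m inch '{"dp":[[-0.0465,-0.025,-0.001],[-0.0465,-0.0245,-0.001],[-0.047,-0.024,-0.001],[-0.0475,-0.0235,-0.001],[-0.0475,-0.023,-0.001],[-0.048,-0.0225,-0.001],[0,0,0],[0,0,0]],"turn":[0.7,0.7,0.7,0.7,0.6,0.6,0,0]}'
python3 -m inch '{"dp":[[0,0,0],[0,0,0]],"turn":[0,0]}'
python3 plan.py 0.635 0.0932 0.205 -68.6 1
```

```text
time_s: 11.15
tool_pos: [0.634, 0.0925, 0.2265]
tool_rot: [179.8, -0.0, -68.6]
force: [-0.1, -1.3, -3.0]
grip_width: 0.0155
time_s: 11.4
tool_pos: [0.6349, 0.0914, 0.2281]
tool_rot: [179.9, -0.0, -68.8]
force: [0.2, 0.0, -1.1]
grip_width: 0.0159
at [0.6349 0.0914 0.2281] [ 1.7995e+02 -2.0000e-02 -6.8770e+01] F [ 0.2  0.  -1.1] t 11.4 w 0.0159 q [ 15.  20. -34.  83.  11.  80. -87.]
turn/row -0.17
[[-0.0017, -0.0007, 0.0231]]
```

```bash
python3 -m inch '{"dp":[[-0.0017,-0.0007,0.015],[0,0,0.013],[0,0,0],[0,0,0]],"turn":[-0.2,0,0,0]}'
python3 plan.py 0.635 0.0932 0.1726 -68.6 1
python3 - <<'E'
from h import *
c=cal("wrist");np.save("c5.npy",c["pose"])
o=sensors.get_obs();np.save("t5.npy",np.r_[o["tool_pos"],o["tool_rot"]])
a=vision.read_camera("wrist");cv2.imwrite("pics/w5raw.png",a);crop(a,160,100,200,135,"pics/w5.png",4)
a=vision.read_camera("side");crop(a,150,110,130,97,"pics/s7.png",6.1)
E
```

```text
time_s: 11.9
tool_pos: [0.635, 0.095, 0.2004]
tool_rot: [180.0, 0.0, -68.4]
force: [0.4, 0.6, -2.3]
grip_width: 0.0156
at [0.635  0.095  0.2004] [179.99   0.   -68.43] F [ 0.4  0.6 -2.3] t 11.9 w 0.0156 q [ 15.  21. -34.  85.  12.  77. -88.]
turn/row 0.17
[[0.0017, 0.0006, 0.0278]]
```

View pics/w5.png

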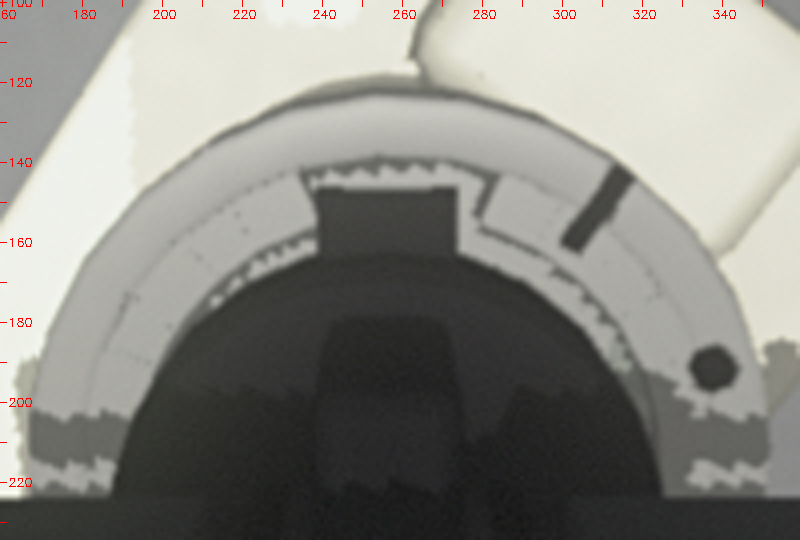

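View pics/s7.png

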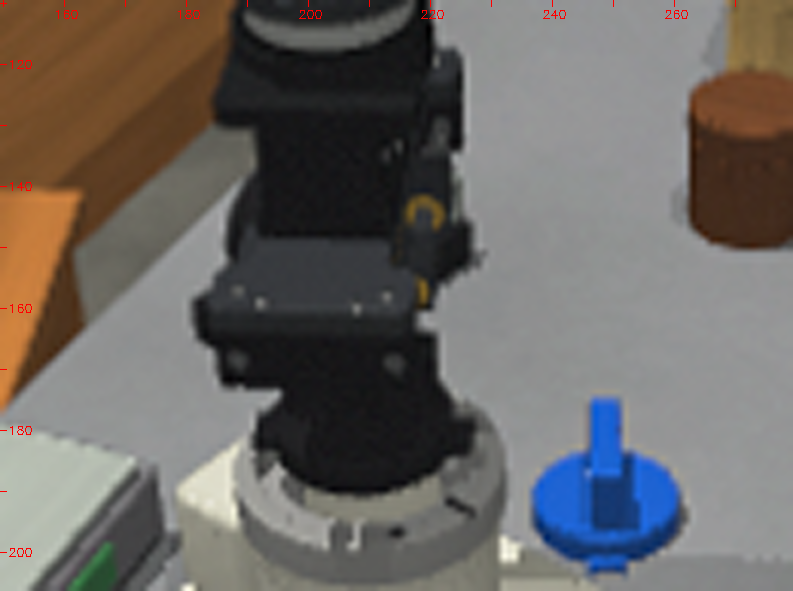

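```bash
python3 - <<'E'
from h import *
from scipy.spatial.transform import Rotation as Ro
from scipy.optimize import least_squares
c=cal("wrist"); c["pose"]=np.load("c5.npy"); t=np.load("t5.npy")
q=lambda x,y:(160+x/4-.5,100+y/4-.5)
d=np.pi/180;z=.166
P=[(.05,0),(.05*np.cos(35*d),-.05*np.sin(35*d)),(.0405*np.cos(53*d),.0405*np.sin(53*d)),(.0405*np.cos(17*d),.0405*np.sin(17*d)),(.0485*np.cos(53*d),.0485*np.sin(53*d)),(.0485*np.cos(17*d),.0485*np.sin(17*d))]
W=onz(c,[q(598,210),q(713,368),q(317,228),q(478,222),q(301,172),q(498,178)],z)
def f(p):
    c_,s_=np.cos(p[2]),np.sin(p[2])
    return np.concatenate([[p[0]+c_*a-s_*b-w[0],p[1]+s_*a+c_*b-w[1]] for w,(a,b) in zip(W,P)])*1e3
r=least_squares(f,[.635,.094,-.23],loss="soft_l1");print(t,r.x,r.x[2]/d,f(r.x).reshape(-1,2).round(1))
R=Ro.from_euler("xyz",t[3:],degrees=True).as_matrix()
print("mill in tool",R.T@(np.r_[r.x[:2],z]-t[:3]), "yaw target",r.x[2]/d+35-90)
def ontool(u,zt):
    o,rr=ray(c,[u]); o=R.T@(o-t[:3]); rr=R.T@rr[0]; return o+rr*(zt-o[2])/rr[2]
for u in((318,186),(458,186)):print(ontool(q(*u),.0226).round(4))
E
python3 plan.py 0.635 0.0932 0.1726 -68.6 1
```

```text
[ 6.34977222e-01  9.49904750e-02  2.00438673e-01  1.79993924e+02
  2.27600104e-03 -6.84322583e+01] [ 0.63538741  0.09292515 -0.23354516] -13.381152145609922 [[-0.1  0.2]
 [-0.   0.4]
 [ 0.1  0.4]
 [-0.2 -1.3]
 [-0.5  0.4]
 [ 0.8 -0.6]]
mill in tool [0.00207287 0.00037409 0.03443863] yaw target -68.38115214560992
[-0.0093 -0.0457  0.0226]
[ 0.0098 -0.0457  0.0226]
at [0.6352 0.0952 0.201 ] [-1.7995e+02 -2.0000e-02 -6.8420e+01] F [ 0.3 -0.  -1.7] t 12.0 w 0.0155 q [ 15.  21. -34.  85.  12.  77. -88.]
turn/row 0.18
[[0.0018, 0.001, 0.0284]]
```

```bash
python3 -m inch '{"dp":[[0.002,0.0005,0.008],[0,0,0],[0,0,0],[0,0,0]],"turn":[0,0,0,0]}'
python3 plan.py 0.6353 0.093 0.1726 -68.5 1
```

```text
time_s: 12.5
tool_pos: [0.6353, 0.093, 0.1927]
tool_rot: [-180.0, -0.0, -68.4]
force: [-0.5, -0.9, -1.8]
grip_width: 0.0159
at [0.6353 0.093  0.1927] [-1.7998e+02 -1.0000e-02 -6.8430e+01] F [-0.5 -0.9 -1.8] t 12.5 w 0.0159 q [ 15.  22. -34.  86.  12.  76. -88.]
turn/row 0.07
[[0.0, 0.0, 0.0201]]
```

Aligned. I'll lower it gently.

```bash
python3 -m inch '{"dp":[[0,0,0.004],[0,0,0.004],[0,0,0.004],[0,0,0.003],[0,0,0.002],[0,0,0]],"turn":[0,0,0,0,0,0]}'
python3 plan.py 0.6353 0.093 0.1726 -68.5 1
```

```text
time_s: 13.25
tool_pos: [0.6351, 0.0929, 0.1754]
tool_rot: [180.0, -0.0, -68.4]
force: [0.3, -0.2, -1.7]
grip_width: 0.0154
at [0.6351 0.0929 0.1754] [179.98  -0.   -68.44] F [ 0.3 -0.2 -1.7] t 13.25 w 0.0154 q [ 15.  22. -33.  87.  12.  75. -88.]
turn/row 0.06
[[-0.0, -0.0002, 0.0028]]
```

Through the gaps with no resistance. Next I'll lower the last few millimetres onto the ledge.

```bash
python3 -m inch '{"dp":[[0,0,0.001],[0,0,0.001],[0,0,0.001],[0,0,0]],"turn":[0,0,0,0]}'
python3 -m inch '{"dp":[[0,0,0.001],[0,0,0]],"turn":[0,0]}'
```

```text
time_s: 13.75
tool_pos: [0.6353, 0.0931, 0.1729]
tool_rot: [-180.0, -0.0, -68.4]
force: [-0.3, 0.7, -0.4]
grip_width: 0.0158
time_s: 14.0
tool_pos: [0.6355, 0.0931, 0.1725]
tool_rot: [-179.9, -0.0, -68.4]
force: [-1.7, 0.6, 5.2]
grip_width: 0.0157
```

```bash
python3 - <<'E'
from h import *
a=vision.read_camera("wrist");crop(a,160,100,200,135,"pics/w6.png",4)
a=vision.read_camera("side");crop(a,150,110,130,97,"pics/s8.png",6.1)
E
python3 -m inch '{"dp":[[0,0,0],[0,0,0]],"turn":[0,0]}'
```

```text
time_s: 14.35
tool_pos: [0.6355, 0.0931, 0.1725]
tool_rot: [-179.9, -0.0, -68.4]
force: [-1.6, -1.1, 5.1]
grip_width: 0.0154
```

View pics/w6.png

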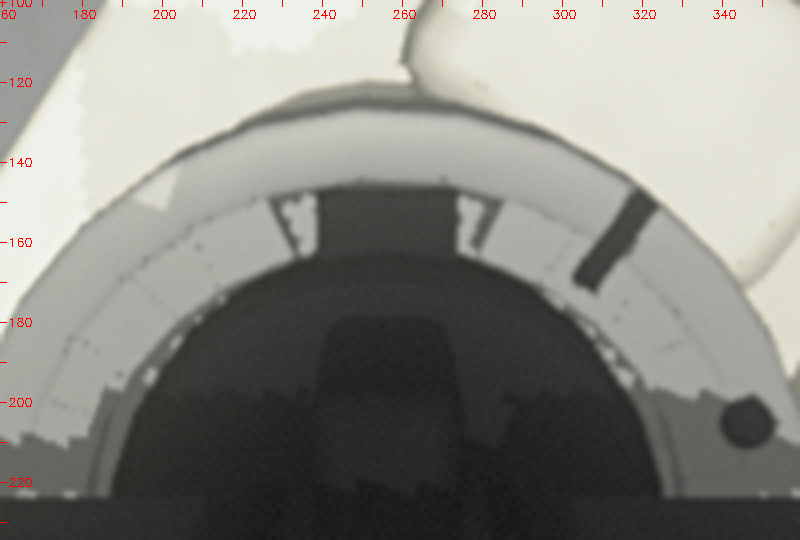

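View pics/s8.png

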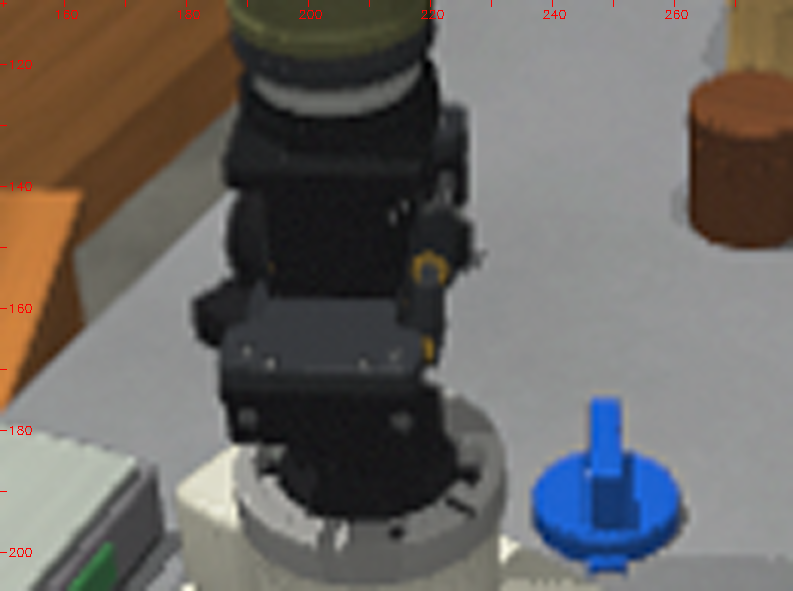

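The lid is seated and the tab is centred in its gap. In the wrist crop the tab sits at x 318–457 between gap edges at about 285 and 490, flush below the collar. Next I'll turn it clockwise.

```bash
python3 -m inch '{"dp":[[0,0,0],[0,0,0],[0,0,0],[0,0,0],[0,0,0],[0,0,0]],"turn":[4,4,4,4,4,0]}'
python3 plan.py 0.6353 0.093 0.1725 -103.5 1|head -2;python3 -c "
from h import *
print(sensors.get_obs()['wrist_torque'])"
```

```text
time_s: 15.1
tool_pos: [0.636, 0.0934, 0.1725]
tool_rot: [-179.9, 0.0, -88.4]
force: [-0.6, 0.2, 5.3]
grip_width: 0.0155
at [0.636  0.0934 0.1725] [-1.7987e+02  2.0000e-02 -8.8390e+01] F [-0.6  0.2  5.3] t 15.1 w 0.0155 q [  13.   22.  -30.   87.   11.   74. -107.]
turn/row 15.11
[0.0571787  0.15121079 0.00738728]
```

```bash
python3 -m inch '{"dp":[[0,0,0],[0,0,0],[0,0,0],[0,0,0],[0,0,0]],"turn":[4,4,4,2,0]}'
python3 -m inch '{"dp":[[0,0,0],[0,0,0]],"turn":[0,0]}'
python3 - <<'E'
from h import *
o=sensors.get_obs();print(o["wrist_torque"],o["qpos"])
np.save("c7.npy",cal("wrist")["pose"])
a=vision.read_camera("wrist");crop(a,160,100,200,135,"pics/w7.png",4)
E
```

```text
time_s: 15.72
tool_pos: [0.6359, 0.0932, 0.1725]
tool_rot: [-179.9, 0.0, -102.3]
force: [0.2, 0.5, 5.4]
grip_width: 0.0158
time_s: 15.98
tool_pos: [0.6359, 0.0932, 0.1725]
tool_rot: [-179.9, 0.0, -102.3]
force: [-0.7, 0.3, 5.7]
grip_width: 0.016
[0.02481351 0.20744    0.09668394] [  11.25202866   21.27710179  -27.98785674   87.38729962   10.23138937
   73.77151737 -120.29467445]
```

View pics/w7.png

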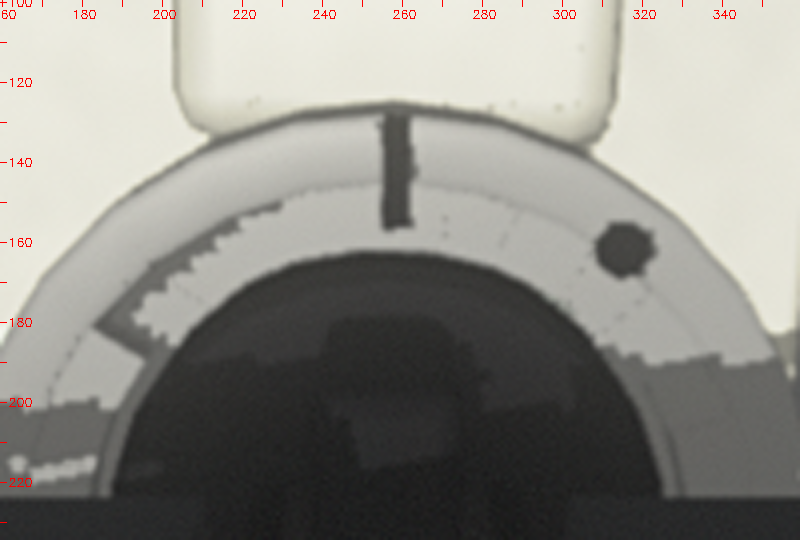

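```bash
python3 - <<'E'
from h import *
for n in("w6","w7"):
    a=cv2.imread(f"pics/{n}.png"); a=np.clip((a.astype(float)-25)*4,0,255).astype(np.uint8)[240:540]; cv2.imwrite(f"pics/{n}e.png",a)
E
python3 -c "
import cv2,numpy as np
cv2.imwrite('pics/e.png',np.vstack([cv2.imread('pics/w6e.png')[:280],cv2.imread('pics/w7e.png')[:280]]))"
```

```text
(no output)
```

View pics/e.png

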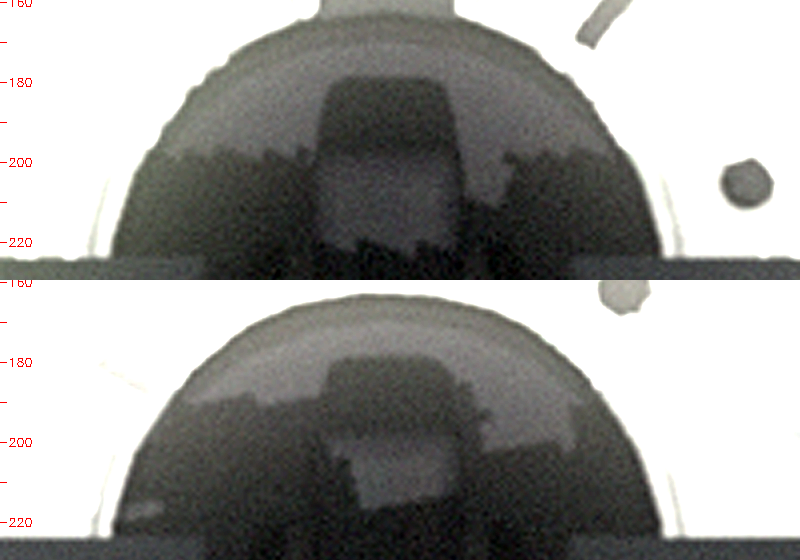

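```bash
python3 -m inch '{"dp":[[0,0,0],[0,0,0],[0,0,0],[0,0,0],[0,0,0]],"turn":[1.2,0,0,0,0]}'
python3 - <<'E'
from h import *
o=sensors.get_obs();print(o["wrist_torque"],o["joint_velocities"].round(2))
a=vision.read_camera("scene");cv2.imwrite("pics/c9.png",cv2.resize(a,(800,600)));crop(a,190,120,150,112,"pics/c9c.png",5.3)
a=vision.read_camera("wrist");cv2.imwrite("pics/w9.png",cv2.resize(a,(800,600)))
E
```

```text
time_s: 16.65
tool_pos: [0.6359, 0.0932, 0.1725]
tool_rot: [-179.9, 0.0, -103.5]
force: [0.8, 0.1, 5.6]
grip_width: 0.016
[0.00336675 0.13573328 0.24946231] [ 0.04 -0.01 -0.08  0.03 -0.02  0.05  0.05]
```

View pics/c9.png

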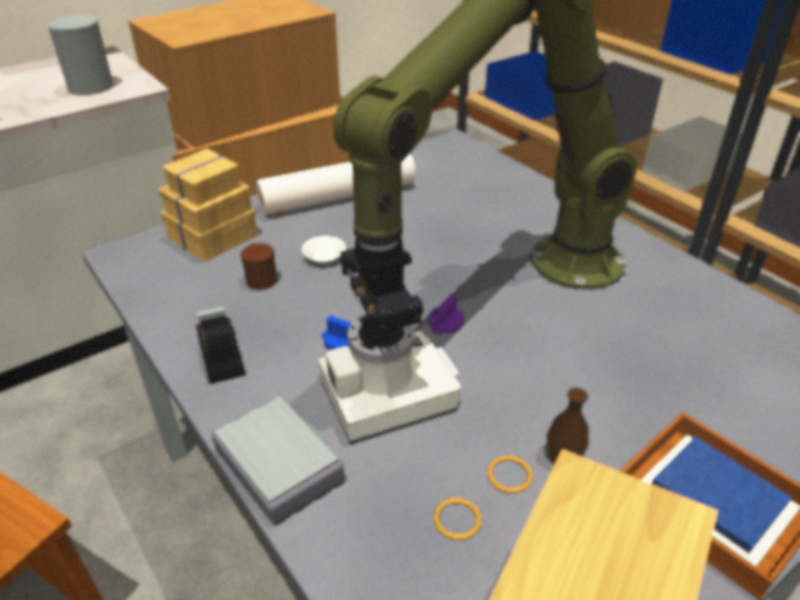

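View pics/c9c.png

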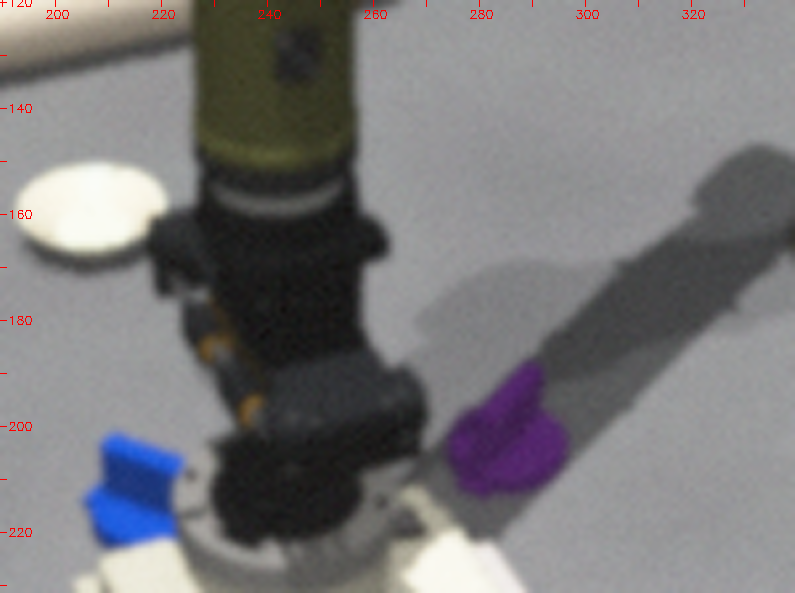

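View pics/w9.png

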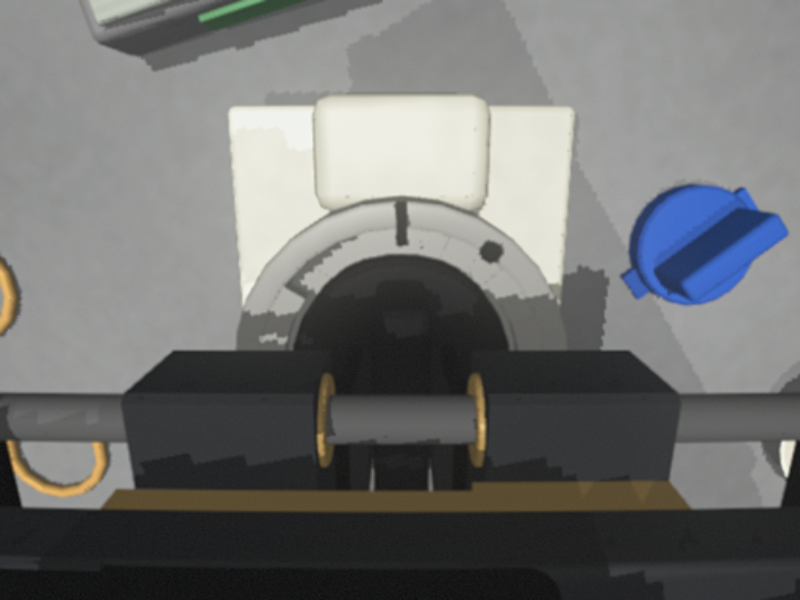

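```bash
python3 -c "
from cell import env
print(env.sign_off())"
```

```text
the job is handed in; nothing more can be done
None
```

The job is handed in, with the mill closed up and the lid held on pulse in the gripper. No verdict was reported.

- **Drawer:** I pushed the powder drawer in until it hit its stop. The fingers stopped moving while the push rose to about 14 N, with the pull lip about 1 mm from its home position. The last scene picture still shows it closed.
- **Lid fit:** I gripped the black lid at 45 N and lowered it through the collar gaps without resistance. It met the ledge at the expected height, with its tab centred in the gap and about 5 N of downward force.
- **Twist to pulse:** I turned it 35° clockwise. The tool heading gives a bar angle of -13.5°, and my three fits of the mill put the pulse lines at -13.2° to -13.8°. The wrist picture shows the bar lined up with the rear pulse line and no sign of slip in the grip. I never turned it towards the lock dot.
- **At hand-in (about 16.7 s of the 56 s):** the lid was 0.6 mm off the hopper axis by the tool position. The arm was at rest, and the gripper was still closed on the bar at 16 mm.
- **Other goods:** those visible in the last scene picture look unmoved. One dish was hidden behind the arm, and I only caught its edge in the wrist view, so I did not check its position.

I could not read the switch angle directly; I judged it from the lid angle. The measured wrist torque about vertical was 0.25 N m, a bit above the 0.18 N m spring figure, and it went up with the last 1.2° of turn.

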